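# Fetch the heat sink from behind the stock

### The job

The finned heat sink is boxed in behind the solder spool, the flux jar and the transformer in the grey stock tray. Clear those three into the empty blue side tray, standing upright, before you move the heat sink; set the heat sink fins up, centred and lengthwise on the white pad of the test board; only then put the three back in the stock tray, each upright where it stood at the start and the transformer squared up as before. Do not tip any of the four over, and leave the little relay and film capacitor in the back corners alone.

Things in the scene. Friction and masses are not known exactly. Their poses are not given: they have to be found in the camera images.
- heat_sink: loose finned aluminium heat sink, 44 (x) x 110 (y) x 40 mm high, about 0.26 kg, fins run along its long y axis; outer fins are solid enough to grip across the 44 mm. Origin at the centre of its underside. Lies along the back of the stock tray, right behind the front row (gap 5 to 18 mm), its long axis along the row
- spool: loose spool of solder standing on its flange, grey flanges 54 mm in diameter, 46 mm high, about 0.3 kg. Origin at the centre of its underside. Stands in one of the three places of the front row
- jar: loose round amber flux jar with a black lid, 48 mm in diameter, 50 mm high, closed, about 0.14 kg. Origin at the centre of its underside. Stands in the front row
- transformer: loose small mains transformer: dark steel core 24 (x) x 50 (y) x 46 mm high with a copper winding bulging to 46 mm in x (32 mm wide in y, up to 38 mm high), about 0.35 kg. Origin at the centre of its underside. Stands in the front row; grip it across the 50 mm core, along its y axis
- stock_tray: fixed grey low tray, 160 (x) x 304 (y) mm, floor 4 mm thick, walls 3 mm thick and 12 mm high (30 mm at the back, +x). Origin at the centre of its underside. The front row runs along its y axis: three places about 84 mm apart, about 42 mm in front (-x) of the centre, with 28 to 39 mm between neighbours; the heat sink lies about 16 mm behind (+x) the centre
- side_tray: fixed empty blue low tray, 216 (x) x 146 (y) mm, floor 4 mm thick, walls 3 mm thick and 12 mm high. Origin at the centre of its underside. It stands left or right of the stock tray; the three things fit in a row along its x axis
- board: fixed test board, green on a black carrier, 180 (x) x 146 (y) mm, on the other side of the stock tray. Centred on it a flat white pad 52 (x) x 118 (y) mm, top 18 mm above the table, for the heat sink (long axis along the board's y). Parts up to 18 mm tall above it stand 64 mm or more from the middle in x. Origin: centre of the underside, below the pad's middle
- relay: loose small clear-cased relay, 28 x 20 x 26 mm high, in the left back corner of the stock tray, about 128 mm along +y of its centre. Origin at the centre of its underside. Leave it alone
- film_cap: loose small yellow film capacitor, 30 x 15 x 22 mm high, in the right back corner of the stock tray, about 128 mm along -y of its centre. Origin at the centre of its underside. Leave it alone

How it is judged:
On the way, in this order (a step that is already met when the one before it is completed fails the run):
1. spool, jar and transformer all stand upright in the side tray, the heat sink not yet moved (x of spool in the frame of side_tray between -0.095 and 0.095 m and y of spool in the frame of side_tray between -0.06 and 0.06 m and z of each of spool, jar, transformer in the frame of side_tray below 0.012 m and angle between each of spool, jar, transformer's own z axis and vertical below 0.15 rad and x of jar in the frame of side_tray between -0.095 and 0.095 m and y of jar in the frame of side_tray between -0.06 and 0.06 m and x of transformer in the frame of side_tray between -0.095 and 0.095 m and y of transformer in the frame of side_tray between -0.06 and 0.06 m and linear speed of each of spool, jar, transformer below 0.03 m/s and distance of heat_sink from where it was at the start of the episode below 0.02 m), for 0.2 s.
2. the heat sink sits on the white pad, the other three still in the side tray (horizontal distance between heat_sink and board below 0.012 m and z of heat_sink in the frame of board between 0.014 and 0.023 m and angle between heat_sink's own z axis and vertical below 0.1 rad and angle between the y axis of heat_sink and the y axis of board, either way round below 0.15 rad and linear speed of heat_sink below 0.03 m/s and x of spool in the frame of side_tray between -0.095 and 0.095 m and y of spool in the frame of side_tray between -0.06 and 0.06 m and z of each of spool, jar, transformer in the frame of side_tray below 0.012 m and angle between each of spool, jar, transformer's own z axis and vertical below 0.15 rad and x of jar in the frame of side_tray between -0.095 and 0.095 m and y of jar in the frame of side_tray between -0.06 and 0.06 m and x of transformer in the frame of side_tray between -0.095 and 0.095 m and y of transformer in the frame of side_tray between -0.06 and 0.06 m), for 0.2 s.
At the end, for the whole second after the job is handed in: Heat sink at rest fins up on the white pad, within 12 mm of its middle and 0.15 rad of its length; spool, jar, transformer upright (0.1 rad) at rest, each within 15 mm of its start, transformer within 0.25 rad of square to the stock tray; relay and film capacitor within 15 mm of their start (horizontal distance between heat_sink and board below 0.012 m and z of heat_sink in the frame of board between 0.014 and 0.023 m and angle between each of heat_sink, spool, jar, transformer's own z axis and vertical below 0.1 rad and angle between the y axis of heat_sink and the y axis of board, either way round below 0.15 rad and linear speed of each of heat_sink, spool, jar, transformer below 0.03 m/s and distance of each of spool, jar, transformer, relay, film_cap from where it was at the start of the episode below 0.015 m and angle between the y axis of transformer and the y axis of stock_tray, either way round below 0.25 rad); the robot touches nothing.
It fails at once if the spool, jar, transformer or heat sink is tipped over (angle between any of spool, jar, transformer, heat_sink's own z axis and vertical above 0.6 rad).
It fails at once if the relay or the film capacitor is shifted by more than 15 mm (distance of any of relay, film_cap from where it was at the start of the episode above 0.015 m).
It also fails if it takes over 128 s, if anything falls off the work surface, if the arm or the gripper's body presses on something with over 40 N, if the wrist force passes 120 N, or if a joint passes its speed limit or range.

### The arm

A 6-joint arm with a two-finger parallel gripper is mounted at the origin on the work surface. World frame = base frame: x ahead of the robot, y to its left, z up, the work surface at z = 0. Lengths are in m, angles in rad, forces in N, time in s.
With the tool pointing down it reaches from about 0.35 to 0.975 m from the base axis. Payload 7.1 kg.
Tool frame: the origin (TCP) lies on the front face of the gripper's body, between the roots of the fingers; the fingertips stand 80 mm ahead of it and the grasp point (between the pads) lies 61 mm ahead of it; z points along the fingers, y is the line along which they close (so a half turn about z gives the same grasp; the last joint's range is limited). The gripper opens to 88 mm and grips with 3 to 60 N. Pads are 20 mm wide; open, the fingers measure 115 mm over their backs; the gripper's body (75 mm by 178 mm) begins 61 mm behind the grasp point.
Start: joints at [1.195, 0.423, 1.63, -0, 1.089, -0.019], TCP at [0.218, 0.586, 0.303] pointing down, gripper open.
Joint ranges: [-3, 3], [-0.9, 2.11], [0.09, 2.58], [-1.31, 4.45], [0.11, 2.69], [-2.54, 2.54]. Speed limits (rad/s): [2.39, 2.39, 3.01, 3.14, 3.14, 3.14].

### API

Orientations are given as a 3x3 rotation matrix whose columns are the frame's x, y, z axes.
In Python, from rig import readout, eyes, manip gives the robot as it stands.
- The arm moves only by the tool move_arm, never from a script. Its argument "targets" is one flat list of numbers, 6 for each row, row after row: the shift along the tool's x, y, z in mm, then the turn, a rotation vector about the tool's x, y, z in rad. In form: [dx, dy, dz, ax, ay, az, dx, dy, dz, ax, ay, az, ...]. A call has 1 to 10 rows; each row is the pose to reach, as a shift and turn from the pose commanded when the call began, along the tool's axes at that moment; what a row does not reach only later rows make up. A row lasts 1/8 s, in which the tool goes at most 62.5 mm and 10.7 degrees, less where a joint would pass 70% of its speed; a pose out of reach is approached as far as the arm can. A call with a gripper value outside its range is refused whole. "grip" is the closure in counts, from 0 (fully open) to 255 (shut), set as the call begins (left out, the last holds). The fingers move at their own pace and stop on an object; "force" is the grip in N (left out, the last holds). Time passes only in rows, so rows that repeat a pose let the fingers close. It gives the time, the measured TCP pose, the force, the opening and the grip force at its end, in the units of the state.
- readout.sense(): the state, without advancing time (a new reading comes with each control period).
- eyes.snapshot(name): name is "scene" or "top" or "wrist"; returns a dict with "image" (384x512x3 uint8, red, green, blue), "range_z" (384x512 float32, m along the optical axis (not along the pixel's ray), 0 where there is no reading), "fx", "fy", "cx", "cy" (pixels), "rvec" (rotation vector, rad) and "tvec" (3), from world to camera coordinates, as OpenCV has them; the wrist camera has in their place "mount" (4x4, takes a point from camera to tool coordinates, whose origin is the TCP and whose axes are the flange's). Camera axes: x right, y down, z forward; pixel columns grow to the right and rows downward; lengths in m; the calibration is good to about 2 mm. The wrist camera is an equidistant fisheye: a pixel r from the principal point sees the ray r / f radians off the axis. A picture is of the moment at which its call begins: read the wrist's pose just before it.
- manip.hand_in(): hands the job in; it is judged then, once.
The state is a dict: "clock": time; "q": joint angles; "dq": joint speeds; "effort": joint torques, N m; "ee_pos": TCP position; "tool_rot": TCP orientation; "contact_force": force on the tool from outside, world axes, zero at the start; "torque": the same for the moment, N m; "opening": finger opening in m; "grip_force": force on a finger pad.
Only numpy, scipy, OpenCV 4.12 (cv2) and the standard library are available. Lean on these libraries where they do the work, as an engineer would, in place of code of your own. Each camera call takes 0.05 s, during which the arm holds its last target. There are 200 camera calls.

## Working session

There is one attempt and no reset: what is moved stays moved. The work goes in short steps, Python scripts to look and compute and a tool call to move; the robot and the scene stay as the last step left them, time stands still between calls to the robot, and variables do not carry over. Pictures are saved under pics/ and viewed, at most 14 in all, crops included, and the job is handed in when it is done.

Besides the shell and the picture viewer there is one more tool, called after "Call:" by a JSON object that holds its "method" and its "body". move_arm: Moves the arm, as the interface text tells. Its arguments: {"type":"object","properties":{"targets":{"type":"array","items":{"type":"number"}},"grip":{"type":"number"},"force":{"type":"number"}},"required":["targets"]}

```bash
mkdir -p pics; ls; python3 - <<'E'
from rig import readout, eyes
import cv2,numpy as np
s=readout.sense(); print(s)
a=eyes.snapshot("top"); b=eyes.snapshot("scene")
cv2.imwrite("pics/top0.png",a["image"][:,:,::-1]); cv2.imwrite("pics/scene0.png",b["image"][:,:,::-1])
for d in(a,b): print({k:v for k,v in d.items() if k not in("image","range_z")})
np.savez("top0.npz",**a)
E
```

```text
pics
{'clock': 0.0, 'q': array([ 1.19499026e+00,  4.23851845e-01,  1.63066089e+00,  1.69640369e-05,
        1.08856080e+00, -1.89726658e-02]), 'dq': array([ 0.00157561,  0.00162137, -0.00129546, -0.00031015,  0.00022032,
       -0.00109727]), 'effort': array([ 1.26178202e-03, -5.44618142e+01, -2.73672473e+01,  6.43549114e-02,
        2.29077239e-02, -1.63411792e-04]), 'ee_pos': array([0.21812332, 0.58526226, 0.30190616]), 'tool_rot': array([[-9.37004876e-01,  3.49315832e-01, -5.57499483e-04],
       [ 3.49316275e-01,  9.37003873e-01, -1.37202308e-03],
       [ 4.31097909e-05, -1.48033596e-03, -9.99998903e-01]]), 'contact_force': array([-1.78243635,  0.1923006 ,  0.2592688 ]), 'torque': array([-0.00427617, -0.02472973, -0.0150937 ]), 'grip_force': 0.0, 'opening': 0.08814181122598229}
{'fx': 444.5523929728681, 'fy': 444.5523929728681, 'cx': 254.08717944554093, 'cy': 187.36583027989516, 'rvec': array([ 2.15594296, -2.11906064,  0.19964554]), 'tvec': array([-0.01398669,  0.57568499,  0.78397418])}
{'fx': 354.6802132371923, 'fy': 354.6802132371923, 'cx': 261.21179151960547, 'cy': 192.72857754548272, 'rvec': array([ 2.50037267,  0.69599626, -0.1813444 ]), 'tvec': array([-0.48608167, -0.22268248,  0.87571627])}
```

View pics/top0.png

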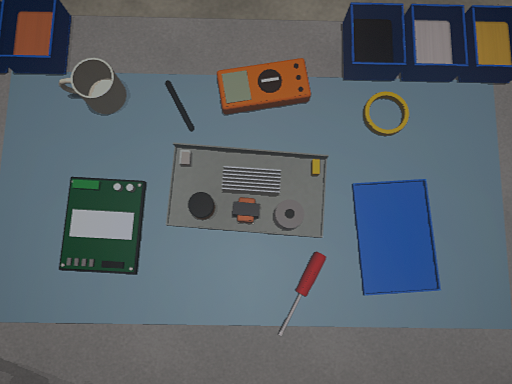

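View pics/scene0.png

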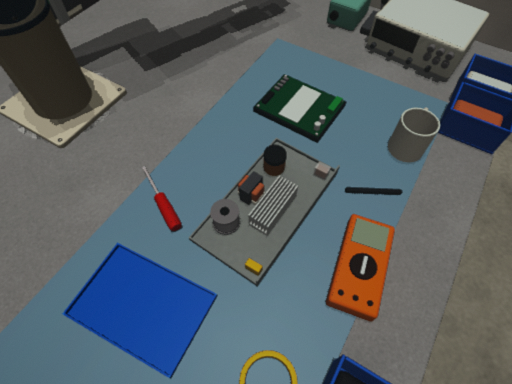

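The top view shows the stock tray at about (247,190), with the jar at (201,205), transformer (246,210), spool (289,214) and heat sink (251,180). The board's pad is at (101,225) and the blue side tray at (396,237). The scene view agrees, and both side-tray and board areas are clear. Next I'll turn these pixels into positions.

```bash
cat > h.py <<'E'
import numpy as np,cv2
from rig import readout,eyes
def cam(d):
    R=cv2.Rodrigues(d["rvec"])[0]; return R,np.asarray(d["tvec"]).ravel()
def ray(d,px,z):
    R,t=cam(d); px=np.atleast_2d(px).astype(float)
    r=np.c_[(px[:,0]-d["cx"])/d["fx"],(px[:,1]-d["cy"])/d["fy"],np.ones(len(px))]@R
    o=-R.T@t; return o+r*((z-o[2])/r[:,2])[:,None]
def cloud(d):
    R,t=cam(d); Z=d["range_z"]; v,u=np.mgrid[:384,:512]
    p=np.stack([(u-d["cx"])/d["fx"]*Z,(v-d["cy"])/d["fy"]*Z,Z],-1)
    return (p-t)@R
def rect(d,mask,z):
    c=max(cv2.findContours(mask.astype(np.uint8),0,1)[0],key=cv2.contourArea)[:,0]
    w=ray(d,c,z)[:,:2]*1000
    (x,y),(a,b),an=cv2.minAreaRect(w.astype(np.float32))
    if a<b: a,b,an=b,a,an+90
    return dict(c=(round(x,1),round(y,1)),size=(round(a,1),round(b,1)),long_deg=round((an)%180,1))
E
python3 - <<'E'
from h import *
d=dict(np.load("top0.npz")); P=cloud(d); z=P[...,2]; im=d["image"].astype(int); v,u=np.mgrid[:384,:512]
hsv=cv2.cvtColor(d["image"],cv2.COLOR_RGB2HSV).astype(int)
box=lambda a,b,c,e:(u>a)&(u<b)&(v>c)&(v<e)
def show(n,m,zz): print(n,rect(d,m,zz),"px",m.sum(),"z",np.round(np.median(z[m]),4))
show("side",box(345,450,170,300)&(hsv[...,1]>180),.006)
show("pad",box(60,150,200,250)&(im.min(2)>130),.018)
show("board",box(40,160,165,285)&(im.max(2)<110)&((z>.005)),.012)
show("stock",box(155,340,135,245)&(hsv[...,1]<60)|box(175,318,160,230),.012)
show("jar",box(182,222,188,225)&(z>.044),.054)
show("tr",box(228,265,190,225)&(z>.043),.050)
show("spool",box(270,310,195,235)&(z>.043),.050)
show("hs",box(215,290,160,197)&(z>.032),.044)
show("relay",box(178,192,148,168)&(z>.02),.030)
show("cap",box(308,324,156,178)&(z>.017),.026)
np.set_printoptions(linewidth=200,suppress=True)
print((z[200:222:2,228:266:2]*1000).round(0).astype(int))
E
```

```text
side {'c': (491.7, -283.8), 'size': (211.5, 131.9), 'long_deg': 5.3} px 6614 z 0.0048
pad {'c': (505.0, 285.6), 'size': (117.0, 51.0), 'long_deg': 87.7} px 1644 z 0.0183
board {'c': (504.9, 285.0), 'size': (180.2, 149.2), 'long_deg': 177.7} px 5407 z 0.0174
stock {'c': (578.9, 9.3), 'size': (356.0, 215.3), 'long_deg': 91.2} px 16835 z 0.0049
jar {'c': (540.8, 93.2), 'size': (47.7, 45.5), 'long_deg': 46.4} px 534 z 0.0543
tr {'c': (534.8, 10.4), 'size': (48.4, 41.2), 'long_deg': 90.8} px 409 z 0.0502
spool {'c': (528.8, -71.6), 'size': (52.4, 52.2), 'long_deg': 0.4} px 664 z 0.0507
hs {'c': (598.8, 0.9), 'size': (110.0, 32.6), 'long_deg': 87.2} px 1021 z 0.043
relay {'c': (635.6, 129.9), 'size': (29.9, 21.4), 'long_deg': 1.1} px 167 z 0.0303
cap {'c': (623.6, -123.5), 'size': (30.3, 13.7), 'long_deg': 179.6} px 130 z 0.0262
[[  5   5   5   6   6   5  43  46  42  44  43  41  44  43   5   7   6   3   6]
 [  5   4   6  51  52  52  50  49  49  46  46  42  40  41   6   5   5   4   5]
 [  5   5   4  49  50  49  47  52  51  51  50  49  49  52  51  50   6   3   4]
 [  4   6   4  51  52  52  48  53  53  53  50  48  49  51  51  51   4   5   5]
 [  6   6   7  50  50  50  52  50  52  49  51  50  52  50  50  51   4   5   6]
 [  4   6   3  49  53  50  50  52  52  51  52  50  49  51  52  50   4   6   5]
 [  5   6   5  54  51  50  50  53  50  50  49  51  51  52  51  48   4   4   4]
 [  5   4   3  48  53  51  54  51  53  53  49  52  51  52  50  50   6   3   2]
 [  6   4   5  15  16  41  44  42  42  43  41  42  41  46  50  48   3   2   5]
 [  7   1   5   3   4  42  44  41  42  44  42  44  43  10  14  16   3   3   3]
 [  4   3   5   5   3  43  41  41  42  42  40 871  43   3   3   5   3   7   7]]
```

```bash
cat >> h.py <<'E'
def plan(*wps):
    """wps: (x,y,z of grasp point mm, yaw of tool y deg) -> shift mm in tool axes, turn about tool z"""
    s=readout.sense(); R=np.array(s["tool_rot"]); p=np.array(s["ee_pos"])*1000
    from scipy.spatial.transform import Rotation as Q
    print("t",round(s["clock"],2),"grasp pt",(p+R[:,2]*61).round(1),"yaw",np.degrees(np.arctan2(R[1,1],R[0,1])).round(1),"open",round(s["opening"]*1000,1),"gf",round(float(s["grip_force"]),1),"F",np.round(s["contact_force"],1),"q6",round(s["q"][5],2))
    for x,y,z,a in wps:
        a=np.radians(a); T=np.array([[-np.sin(a),-0+np.cos(a),0],[0,0,0],[0,0,-1]]); yv=np.array([np.cos(a),np.sin(a),0]); zv=np.array([0,0,-1.]); T=np.c_[np.cross(yv,zv),yv,zv]
        print((x,y,z),np.round(R.T@(np.array([x,y,z+61.])-p),1),Q.from_matrix(R.T@T).as_rotvec().round(3))
E
python3 - <<'E'
from h import *
d=dict(np.load("top0.npz")); P=cloud(d); z=P[...,2]; im=d["image"].astype(int); v,u=np.mgrid[:384,:512]
box=lambda a,b,c,e:(u>a)&(u<b)&(v>c)&(v<e)
sat=im.max(2)-im.min(2)
print("core",rect(d,box(228,265,200,220)&(z>.0465)&(sat<40),.050))
print("hs",rect(d,box(215,290,160,197)&(z>.010),.044))
b=im[...,2]-im[...,0]
print("side",rect(d,box(340,450,170,305)&(b>85),.012), "rim",rect(d,box(340,450,170,305)&(z>.008),.012))
plan((528.8,-71.6,150,87.3),(528.8,-71.6,30,87.3))
E
```

```text
core {'c': (535.3, 10.2), 'size': (49.8, 24.2), 'long_deg': 85.8}
hs {'c': (590.3, 1.3), 'size': (110.0, 49.6), 'long_deg': 87.2}
side {'c': (493.3, -279.5), 'size': (215.2, 144.6), 'long_deg': 4.7} rim {'c': (493.2, -280.1), 'size': (216.4, 148.2), 'long_deg': 4.8}
t 0.1 grasp pt [218.1 585.2 241. ] yaw 69.6 open 87.8 gf 0.0 F [-0.1  1.   0. ] q6 -0.02
(528.8, -71.6, 150) [-520.5 -506.9   91.7] [-0.001 -0.    -0.31 ]
(528.8, -71.6, 30) [-520.5 -506.7  211.7] [-0.001 -0.    -0.31 ]
```

Call:
{"method": "move_arm", "body": {"targets": [-60,-58,0,0,0,-0.05,-120,-117,0,0,0,-0.1,-180,-175,0,0,0,-0.15,-240,-234,0,0,0,-0.2,-300,-292,0,0,0,-0.25,-360,-350,20,0,0,-0.31,-420,-409,40,0,0,-0.31,-480,-467,60,0,0,-0.31,-520,-506,80,0,0,-0.31,-520,-506,90,0,0,-0.31], "grip": 55, "force": 30}}

```text
clock: 1.35
ee_pos: [0.4838, 0.0244, 0.2433]
tool_rot: [[-0.999, 0.047, 0.001], [0.047, 0.999, 0.0], [-0.001, 0.0, -1.0]]
contact_force: [0.2, 1.1, 0.1]
opening: 0.0691
grip_force: 0.0
```

```bash
python3 - <<'E'
from h import *
plan((528.8,-71.6,70,87.3),(528.8,-71.6,29,87.3))
E
```

```text
t 1.35 grasp pt [483.9  24.4 182.3] yaw 87.3 open 69.1 gf 0.0 F [0.2 1.1 0.1] q6 -1.5
(528.8, -71.6, 70) [-49.4 -93.8 112.4] [0.    0.001 0.   ]
(528.8, -71.6, 29) [-49.3 -93.8 153.4] [0.    0.001 0.   ]
```

Call:
{"method": "move_arm", "body": {"targets": [-25,-47,0,0,0,0,-49,-94,20,0,0,0,-49,-94,60,0,0,0,-49,-94,80,0,0,0,-49,-94,80,0,0,0,-49,-94,80,0,0,0]}}

```text
clock: 2.1
ee_pos: [0.528, -0.0697, 0.1641]
tool_rot: [[-0.999, 0.046, 0.001], [0.046, 0.999, -0.0], [-0.001, -0.0, -1.0]]
contact_force: [-1.1, 0.4, 0.5]
opening: 0.0688
grip_force: 0.0
```

```bash
python3 - <<'E'
from h import *
d=eyes.snapshot("wrist"); cv2.imwrite("pics/w1.png",d["image"][:,:,::-1])
d=eyes.snapshot("top"); cv2.imwrite("pics/t1.png",d["image"][:,:,::-1])
plan((528.8,-71.6,29,87.3))
E
```

```text
t 2.2 grasp pt [528.3 -69.7 103.6] yaw 87.3 open 69.3 gf 0.0 F [-0.3 -0.6 -0.6] q6 -1.68
(528.8, -71.6, 29) [-0.5 -1.8 74.6] [-0.     0.002  0.001]
```

View pics/w1.png

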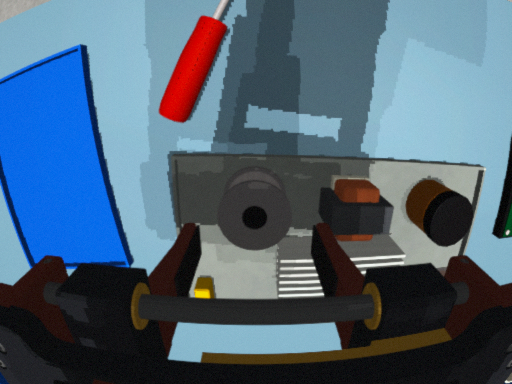

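The wrist view shows the spool at about (255,210), centred between the fingertips at columns 190 and 320. The transformer is at (357,210), clear of the right finger. I'll go down and grip.

Call:
{"method": "move_arm", "body": {"targets": [0,-2,35,0,0,0,0,-2,60,0,0,0,0,-2,75,0,0,0,0,-2,75,0,0,0,0,-2,75,0,0,0]}}

```text
clock: 2.82
ee_pos: [0.5281, -0.0718, 0.0894]
tool_rot: [[-0.999, 0.047, 0.001], [0.047, 0.999, -0.0], [-0.001, -0.0, -1.0]]
contact_force: [0.3, -0.6, -0.3]
opening: 0.0691
grip_force: 0.0
```

Call:
{"method": "move_arm", "body": {"targets": [0,0,0,0,0,0,0,0,0,0,0,0,0,0,0,0,0,0,0,0,0,0,0,0,0,0,0,0,0,0], "grip": 255, "force": 30}}

```text
clock: 3.45
ee_pos: [0.528, -0.0718, 0.0893]
tool_rot: [[-0.999, 0.047, 0.001], [0.047, 0.999, -0.0], [-0.001, 0.0, -1.0]]
contact_force: [-0.8, 1.5, 7.0]
opening: 0.0538
grip_force: 30.0
```

```bash
python3 - <<'E'
from h import *
plan((528.8,-71.6,110,87.3),(428.4,-285.5,110,87.3),(428.4,-285.5,30,87.3))
E
```

```text
t 3.45 grasp pt [528.  -71.8  28.3] yaw 87.3 open 53.8 gf 30.0 F [-0.8  1.5  7. ] q6 -1.68
(528.8, -71.6, 110) [ -0.9   0.2 -81.7] [0.    0.001 0.   ]
(428.4, -285.5, 110) [  89.3 -218.2  -81.8] [0.    0.001 0.   ]
(428.4, -285.5, 30) [  89.4 -218.2   -1.8] [0.    0.001 0.   ]
```

Call:
{"method": "move_arm", "body": {"targets": [0,0,-20,0,0,0,0,0,-50,0,0,0,0,0,-82,0,0,0,15,-36,-82,0,0,0,33,-80,-82,0,0,0,51,-124,-82,0,0,0,69,-168,-82,0,0,0,82,-200,-82,0,0,0,89,-218,-82,0,0,0,89,-218,-82,0,0,0]}}

```text
clock: 4.7
ee_pos: [0.428, -0.2861, 0.1704]
tool_rot: [[-0.999, 0.049, -0.0], [0.049, 0.999, 0.0], [0.0, 0.0, -1.0]]
contact_force: [0.5, 0.6, -2.0]
opening: 0.0539
grip_force: 30.0
```

```bash
python3 - <<'E'
from h import *
plan((428.4,-285.5,29,87.3))
E
```

```text
t 4.7 grasp pt [ 428.  -286.   109.4] yaw 87.2 open 53.9 gf 30.0 F [ 0.5  0.6 -2. ] q6 -2.13
(428.4, -285.5, 29) [-0.4  0.6 80.4] [ 0.    -0.    -0.002]
```

Call:
{"method": "move_arm", "body": {"targets": [0,0,30,0,0,0,0,0,60,0,0,0,0,0,75,0,0,0,0,0,80,0,0,0,0,0,81,0,0,0,0,0,81,0,0,0]}}

```text
clock: 5.45
ee_pos: [0.4289, -0.2856, 0.0903]
tool_rot: [[-0.999, 0.047, 0.001], [0.047, 0.999, -0.001], [-0.001, -0.001, -1.0]]
contact_force: [-0.2, 0.1, -3.2]
opening: 0.0538
grip_force: 30.0
```

Call:
{"method": "move_arm", "body": {"targets": [0,0,0,0,0,0,0,0,0,0,0,0,0,0,0,0,0,0,0,0,-20,0,0,0,0,0,-60,0,0,0,0,0,-80,0,0,0,0,0,-80,0,0,0], "grip": 55}}

```text
clock: 6.32
ee_pos: [0.4291, -0.2859, 0.171]
tool_rot: [[-0.999, 0.047, 0.003], [0.047, 0.999, -0.002], [-0.003, -0.002, -1.0]]
contact_force: [0.7, 0.4, -0.2]
opening: 0.0689
grip_force: 0.0
```

```bash
python3 - <<'E'
from h import *
plan((535.3,10.2,110,86.5),(535.3,10.2,29,86.5))
E
```

```text
t 6.33 grasp pt [ 429.3 -286.   110. ] yaw 87.3 open 68.9 gf 0.0 F [ 0.7  0.4 -0.2] q6 -2.13
(535.3, 10.2, 110) [-9.220e+01  3.008e+02 -3.000e-01] [-0.002  0.003  0.014]
(535.3, 10.2, 29) [-91.9 300.9  80.7] [-0.002  0.003  0.014]
```

Call:
{"method": "move_arm", "body": {"targets": [-16,50,0,0,0,0.014,-32,104,0,0,0,0.014,-48,158,0,0,0,0.014,-64,212,0,0,0,0.014,-80,262,0,0,0,0.014,-92,301,0,0,0,0.014,-92,301,15,0,0,0.014,-92,301,15,0,0,0.014,-92,301,15,0,0,0.014]}}

```text
clock: 7.45
ee_pos: [0.5336, 0.0099, 0.1539]
tool_rot: [[-0.998, 0.062, -0.002], [0.062, 0.998, -0.0], [0.002, -0.0, -1.0]]
contact_force: [0.2, -0.1, 0.1]
opening: 0.069
grip_force: 0.0
```

```bash
python3 - <<'E'
from h import *
plan((535.3,10.2,29,86.5))
E
```

```text
t 7.45 grasp pt [533.5   9.9  92.9] yaw 86.4 open 69.0 gf 0.0 F [ 0.2 -0.1  0.1] q6 -1.51
(535.3, 10.2, 29) [-1.7  0.4 63.9] [-0.    -0.002 -0.001]
```

Call:
{"method": "move_arm", "body": {"targets": [-2,0,25,0,0,0,-2,0,50,0,0,0,-2,0,64,0,0,0,-2,0,64,0,0,0,-2,0,64,0,0,0]}}

```text
clock: 8.07
ee_pos: [0.5368, 0.0105, 0.0912]
tool_rot: [[-0.998, 0.061, 0.001], [0.061, 0.998, -0.0], [-0.001, 0.0, -1.0]]
contact_force: [0.2, -0.0, 0.3]
opening: 0.069
grip_force: 0.0
```

Call:
{"method": "move_arm", "body": {"targets": [0,0,0,0,0,0,0,0,0,0,0,0,0,0,0,0,0,0,0,0,0,0,0,0], "grip": 255, "force": 35}}

```text
clock: 8.57
ee_pos: [0.5367, 0.0109, 0.0911]
tool_rot: [[-0.998, 0.061, 0.001], [0.061, 0.998, -0.0], [-0.001, -0.0, -1.0]]
contact_force: [-0.7, -0.1, 5.9]
opening: 0.0499
grip_force: 35.0
```

```bash
python3 - <<'E'
from h import *
plan((535.3,10.2,110,86.5),(493.2,-280,110,86.5))
E
```

```text
t 8.57 grasp pt [536.8  10.9  30.1] yaw 86.5 open 49.9 gf 35.0 F [-0.7 -0.1  5.9] q6 -1.51
(535.3, 10.2, 110) [  1.3  -0.7 -79.9] [-0.     0.001  0.   ]
(493.2, -280, 110) [  25.8 -293.   -79.9] [-0.     0.001  0.   ]
```

Call:
{"method": "move_arm", "body": {"targets": [0,0,-20,0,0,0,0,0,-50,0,0,0,0,0,-80,0,0,0,4,-45,-80,0,0,0,9,-100,-80,0,0,0,14,-155,-80,0,0,0,19,-210,-80,0,0,0,23,-260,-80,0,0,0,26,-293,-80,0,0,0,26,-293,-80,0,0,0]}}

```text
clock: 9.82
ee_pos: [0.4919, -0.2819, 0.1701]
tool_rot: [[-0.998, 0.064, -0.0], [0.064, 0.998, 0.0], [0.0, 0.0, -1.0]]
contact_force: [-0.1, 0.3, -4.0]
opening: 0.0496
grip_force: 35.0
```

```bash
python3 - <<'E'
from h import *
plan((493.2,-280,30.5,86.5))
E
```

```text
t 9.82 grasp pt [ 491.9 -281.9  109.1] yaw 86.3 open 49.6 gf 35.0 F [-0.1  0.3 -4. ] q6 -2.05
(493.2, -280, 30.5) [-1.2  2.  78.6] [ 0.    -0.    -0.003]
```

Call:
{"method": "move_arm", "body": {"targets": [0,0,30,0,0,0,-1,1,58,0,0,0,-1,1,73,0,0,0,-1,1,78,0,0,0,-1,1,79,0,0,0,-1,1,79,0,0,0]}}

```text
clock: 10.58
ee_pos: [0.4942, -0.2793, 0.0923]
tool_rot: [[-0.998, 0.061, 0.001], [0.061, 0.998, -0.001], [-0.001, -0.001, -1.0]]
contact_force: [0.5, -0.0, -3.7]
opening: 0.0498
grip_force: 35.0
```

Call:
{"method": "move_arm", "body": {"targets": [0,0,0,0,0,0,0,0,0,0,0,0,0,0,0,0,0,0,0,0,-20,0,0,0,0,0,-60,0,0,0,0,0,-80,0,0,0,0,0,-80,0,0,0], "grip": 55}}

```text
clock: 11.45
ee_pos: [0.4948, -0.2798, 0.1742]
tool_rot: [[-0.998, 0.061, 0.004], [0.061, 0.998, -0.002], [-0.004, -0.002, -1.0]]
contact_force: [0.2, 0.5, -0.1]
opening: 0.0688
grip_force: 0.0
```

```bash
python3 - <<'E'
from h import *
plan((540.8,93.2,110,87.3))
E
```

```text
t 11.45 grasp pt [ 495.  -279.9  113.2] yaw 86.5 open 68.8 gf 0.0 F [ 0.2  0.5 -0.1] q6 -2.05
(540.8, 93.2, 110) [-23.3 375.1   2.5] [-0.002  0.004 -0.014]
```

Call:
{"method": "move_arm", "body": {"targets": [-3,45,0,0,0,-0.014,-6,100,0,0,0,-0.014,-9,155,0,0,0,-0.014,-12,210,0,0,0,-0.014,-15,265,0,0,0,-0.014,-19,320,0,0,0,-0.014,-23,360,0,0,0,-0.014,-23,375,10,0,0,-0.014,-23,375,20,0,0,-0.014,-23,375,20,0,0,-0.014]}}

```text
clock: 12.7
ee_pos: [0.5383, 0.0925, 0.1501]
tool_rot: [[-0.999, 0.048, -0.003], [0.048, 0.999, -0.001], [0.003, -0.001, -1.0]]
contact_force: [-0.4, 0.3, 0.3]
opening: 0.0691
grip_force: 0.0
```

```bash
python3 - <<'E'
from h import *
plan((540.8,93.2,30,87.3))
E
```

```text
t 12.7 grasp pt [538.1  92.5  89.1] yaw 87.3 open 69.1 gf 0.0 F [-0.4  0.3  0.3] q6 -1.37
(540.8, 93.2, 30) [-2.6  0.8 59. ] [-0.001 -0.003 -0.001]
```

Call:
{"method": "move_arm", "body": {"targets": [-2,1,25,0,0,0,-2,1,45,0,0,0,-2,1,59,0,0,0,-2,1,59,0,0,0,-2,1,59,0,0,0]}}

```text
clock: 13.32
ee_pos: [0.5419, 0.0944, 0.093]
tool_rot: [[-0.999, 0.047, 0.001], [0.047, 0.999, 0.0], [-0.001, 0.0, -1.0]]
contact_force: [-0.1, -0.4, -0.6]
opening: 0.0689
grip_force: 0.0
```

Call:
{"method": "move_arm", "body": {"targets": [0,0,0,0,0,0,0,0,0,0,0,0,0,0,0,0,0,0,0,0,0,0,0,0], "grip": 255, "force": 30}}

```text
clock: 13.82
ee_pos: [0.5418, 0.0948, 0.093]
tool_rot: [[-0.999, 0.047, 0.001], [0.047, 0.999, 0.0], [-0.001, 0.0, -1.0]]
contact_force: [-1.4, 0.1, 6.3]
opening: 0.0476
grip_force: 30.0
```

```bash
python3 - <<'E'
from h import *
plan((558,-274.5,115,87.3))
E
```

```text
t 13.82 grasp pt [541.8  94.8  32. ] yaw 87.3 open 47.6 gf 30.0 F [-1.4  0.1  6.3] q6 -1.37
(558, -274.5, 115) [ -33.5 -368.2  -83. ] [0.    0.001 0.001]
```

Call:
{"method": "move_arm", "body": {"targets": [0,0,-20,0,0,0,0,0,-50,0,0,0,0,-10,-83,0,0,0,-4,-60,-83,0,0,0,-10,-115,-83,0,0,0,-15,-170,-83,0,0,0,-20,-225,-83,0,0,0,-25,-280,-83,0,0,0,-30,-330,-83,0,0,0,-33,-358,-83,0,0,0]}}

```text
clock: 15.08
ee_pos: [0.5575, -0.267, 0.1766]
tool_rot: [[-0.999, 0.049, 0.001], [0.049, 0.999, -0.001], [-0.001, -0.001, -1.0]]
contact_force: [0.1, -0.7, -0.6]
opening: 0.0476
grip_force: 30.0
```

Call:
{"method": "move_arm", "body": {"targets": [0,-6,0,0,0,0,0,-10,0,0,0,0,0,-10,0,0,0,0]}}

```text
clock: 15.45
ee_pos: [0.5571, -0.2735, 0.1757]
tool_rot: [[-0.999, 0.046, -0.0], [0.046, 0.999, 0.0], [0.0, 0.0, -1.0]]
contact_force: [0.2, 0.1, -1.6]
opening: 0.0477
grip_force: 30.0
```

```bash
python3 - <<'E'
from h import *
plan((558,-274.5,33,87.3))
E
```

```text
t 15.45 grasp pt [ 557.1 -273.5  114.7] yaw 87.4 open 47.7 gf 30.0 F [ 0.2  0.1 -1.6] q6 -2.0
(558, -274.5, 33) [-0.9 -0.9 81.7] [ 0.    -0.     0.001]
```

Call:
{"method": "move_arm", "body": {"targets": [0,0,30,0,0,0,-1,-1,60,0,0,0,-1,-1,76,0,0,0,-1,-1,81,0,0,0,-1,-1,82,0,0,0,-1,-1,82,0,0,0]}}

```text
clock: 16.2
ee_pos: [0.5587, -0.2756, 0.0944]
tool_rot: [[-0.999, 0.047, 0.001], [0.047, 0.999, -0.001], [-0.001, -0.001, -1.0]]
contact_force: [0.2, 0.5, -1.8]
opening: 0.0481
grip_force: 30.0
```

Call:
{"method": "move_arm", "body": {"targets": [0,0,0,0,0,0,0,0,0,0,0,0,0,0,0,0,0,0,0,0,-20,0,0,0,0,0,-60,0,0,0,0,0,-110,0,0,0,0,0,-140,0,0,0,0,0,-140,0,0,0], "grip": 50}}

```text
clock: 17.2
ee_pos: [0.5596, -0.2762, 0.2377]
tool_rot: [[-0.999, 0.047, 0.006], [0.047, 0.999, -0.003], [-0.006, -0.003, -1.0]]
contact_force: [0.2, 0.1, 0.5]
opening: 0.0706
grip_force: 0.0
```

```bash
python3 - <<'E'
from h import *
plan((594,1,120,-2.8))
d=eyes.snapshot("top"); np.savez("top1.npz",**d); cv2.imwrite("pics/t2.png",d["image"][:,:,::-1])
im=d["image"].astype(int); P=cloud(d);z=P[...,2]; v,u=np.mgrid[:384,:512]
m=(u>205)&(u<300)&(v>155)&(v<200)&(z>.0385)&(z<.05); print(rect(d,m,.044))
p=P[m]*1000; print(np.percentile(p,[1,50,99],axis=0).round(1)); R,t=cam(d); print((-R.T@t).round(3))
E
```

```text
t 17.2 grasp pt [ 559.9 -276.4  176.7] yaw 87.3 open 70.6 gf 0.0 F [0.2 0.1 0.5] q6 -2.0
(594, 1, 120) [-21.1 278.7  56.1] [0.003 0.007 1.573]
{'c': (599.4, 1.2), 'size': (108.6, 3.7), 'long_deg': 87.2}
[[569.2 -52.9  38.7]
 [593.2   2.1  44.1]
 [615.7  55.1  48.1]]
[0.433 0.006 0.871]
```

View pics/t2.png

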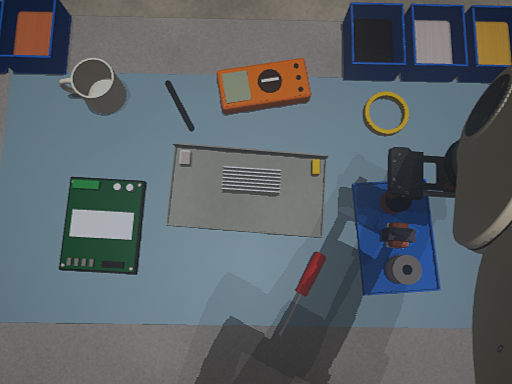

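The picture shows the jar (397,200), transformer (400,235) and spool (408,269) upright in the blue tray. The heat sink is untouched at (251,180). Now I'll move over it and turn.

Call:
{"method": "move_arm", "body": {"targets": [-2,25,0,0,0,0.17,-4,55,0,0,0,0.34,-6,90,0,0,0,0.52,-8,125,0,0,0,0.7,-11,160,0,0,0,0.88,-14,195,0,0,0,1.06,-17,230,10,0,0,1.24,-19,260,20,0,0,1.42,-21,278,40,0,0,1.573,-21,278,55,0,0,1.573]}}

```text
clock: 18.5
ee_pos: [0.5913, 0.0023, 0.1766]
tool_rot: [[0.046, 0.999, -0.003], [0.999, -0.046, 0.0], [-0.0, -0.003, -1.0]]
contact_force: [-0.2, -0.5, 0.0]
opening: 0.0705
grip_force: 0.0
```

Call:
{"method": "move_arm", "body": {"targets": [0,0,0,0,0,0,0,0,0,0,0,0]}}

```text
clock: 18.75
ee_pos: [0.5922, 0.0004, 0.1786]
tool_rot: [[0.048, 0.999, -0.0], [0.999, -0.048, -0.0], [-0.0, -0.0, -1.0]]
contact_force: [-0.5, 0.0, 0.1]
opening: 0.0707
grip_force: 0.0
```

```bash
python3 - <<'E'
from h import *
plan((593,1.5,29,-2.8))
d=eyes.snapshot("wrist"); cv2.imwrite("pics/w2.png",d["image"][:,:,::-1])
E
```

```text
t 18.75 grasp pt [5.922e+02 4.000e-01 1.176e+02] yaw -2.8 open 70.7 gf 0.0 F [-0.5  0.   0.1] q6 0.03
(593, 1.5, 29) [ 1.2  0.8 88.6] [-0.     0.     0.001]
```

View pics/w2.png

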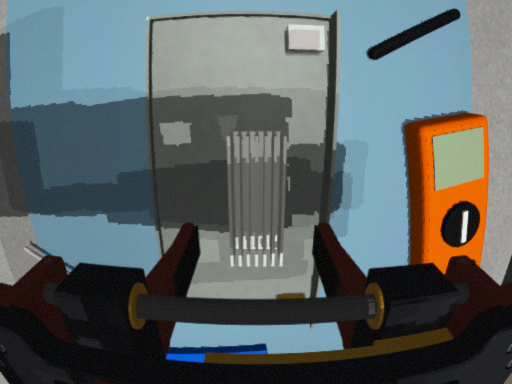

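The wrist view shows the heat sink at columns 228–286, centred between the fingers (190 and 320). The back wall at about column 332 stays clear of them.

Call:
{"method": "move_arm", "body": {"targets": [1,1,30,0,0,0,1,1,60,0,0,0,1,1,80,0,0,0,1,1,88,0,0,0,1,1,88,0,0,0,1,1,88,0,0,0]}}

```text
clock: 19.55
ee_pos: [0.5938, 0.0021, 0.0914]
tool_rot: [[0.049, 0.999, 0.001], [0.999, -0.049, -0.0], [0.0, 0.001, -1.0]]
contact_force: [-0.4, -0.3, -0.1]
opening: 0.0706
grip_force: 0.0
```

Call:
{"method": "move_arm", "body": {"targets": [0,0,0,0,0,0,0,0,0,0,0,0,0,0,0,0,0,0,0,0,0,0,0,0], "grip": 255, "force": 35}}

```text
clock: 20.05
ee_pos: [0.5932, 0.0022, 0.0908]
tool_rot: [[0.049, 0.999, -0.0], [0.999, -0.049, -0.0], [-0.0, -0.0, -1.0]]
contact_force: [-1.4, -0.4, 3.4]
opening: 0.0436
grip_force: 35.0
```

```bash
python3 - <<'E'
from h import *
plan((505,285.5,115,-2.3),(505,285.5,46,-2.3))
E
```

```text
t 20.05 grasp pt [593.2   2.2  29.8] yaw -2.8 open 43.6 gf 35.0 F [-1.4 -0.4  3.4] q6 0.03
(505, 285.5, 115) [ 278.6 -101.9  -85.2] [-0.     0.    -0.009]
(505, 285.5, 46) [ 278.6 -101.9  -16.2] [-0.     0.    -0.009]
```

Call:
{"method": "move_arm", "body": {"targets": [0,0,-20,0,0,0,0,0,-50,0,0,0,5,-2,-85,0,0,0,45,-16,-85,0,0,-0.009,95,-35,-85,0,0,-0.009,145,-53,-85,0,0,-0.009,195,-71,-85,0,0,-0.009,240,-88,-85,0,0,-0.009,268,-98,-85,0,0,-0.009,279,-102,-85,0,0,-0.009]}}

```text
clock: 21.3
ee_pos: [0.5045, 0.2873, 0.1764]
tool_rot: [[0.038, 0.999, 0.001], [0.999, -0.038, 0.0], [0.0, 0.001, -1.0]]
contact_force: [-0.4, -1.1, -3.1]
opening: 0.0439
grip_force: 35.0
```

Call:
{"method": "move_arm", "body": {"targets": [0,0,0,0,0,0,0,0,0,0,0,0,0,0,0,0,0,0]}}

```text
clock: 21.68
ee_pos: [0.5054, 0.2848, 0.1755]
tool_rot: [[0.042, 0.999, -0.0], [0.999, -0.042, -0.0], [-0.0, -0.0, -1.0]]
contact_force: [-0.0, -0.3, -2.3]
opening: 0.0439
grip_force: 35.0
```

```bash
python3 - <<'E'
from h import *
plan((505,286,44.5,-2.3))
E
```

```text
t 21.68 grasp pt [505.4 284.7 114.5] yaw -2.4 open 43.9 gf 35.0 F [-0.  -0.3 -2.3] q6 0.53
(505, 286, 44.5) [ 1.2 -0.5 70. ] [-0.     0.    -0.001]
```

Call:
{"method": "move_arm", "body": {"targets": [1,0,30,0,0,0,1,0,55,0,0,0,1,0,66,0,0,0,1,0,69,0,0,0,1,0,70,0,0,0,1,0,70,0,0,0]}}

```text
clock: 22.42
ee_pos: [0.5055, 0.287, 0.1063]
tool_rot: [[0.04, 0.999, 0.001], [0.999, -0.04, 0.001], [0.001, 0.001, -1.0]]
contact_force: [0.2, -0.2, -3.0]
opening: 0.0439
grip_force: 35.0
```

Call:
{"method": "move_arm", "body": {"targets": [0,0,0,0,0,0,0,0,0,0,0,0,0,0,0,0,0,0,0,0,-20,0,0,0,0,0,-50,0,0,0,0,0,-90,0,0,0,0,0,-100,0,0,0], "grip": 55}}

```text
clock: 23.3
ee_pos: [0.5063, 0.2875, 0.2093]
tool_rot: [[0.04, 0.999, 0.005], [0.999, -0.04, 0.003], [0.003, 0.005, -1.0]]
contact_force: [0.1, -0.4, -0.3]
opening: 0.0688
grip_force: 0.0
```

Call:
{"method": "move_arm", "body": {"targets": [-60,0,0,0,0,0,-120,0,0,0,0,0,-180,0,0,0,0,0,-220,0,0,0,0,0,-220,0,0,0,0,0]}}

```text
clock: 23.92
ee_pos: [0.4957, 0.0649, 0.2056]
tool_rot: [[0.044, 0.999, -0.001], [0.999, -0.044, -0.0], [-0.0, -0.001, -1.0]]
contact_force: [-0.0, 0.7, 0.6]
opening: 0.069
grip_force: 0.0
```

```bash
python3 - <<'E'
from h import *
d=eyes.snapshot("top"); cv2.imwrite("pics/t3.png",d["image"][:,:,::-1])
im=d["image"].astype(int); P=cloud(d);z=P[...,2]; v,u=np.mgrid[:384,:512]
box=lambda a,b,c,e:(u>a)&(u<b)&(v>c)&(v<e)
B=box(60,145,200,260); p=P[B&(z>.045)&(z<.075)]*1000
print("hs z",np.median(p[:,2]).round(1),cv2.minAreaRect(p[:,:2].astype(np.float32)), np.percentile(p,[2,98],axis=0).round(1))
print("hs",rect(d,B&(z>.045)&(z<.075),.058))
S=box(345,445,175,298); hi=S&(z>.046)&(z<.06)
n,l,st,c=cv2.connectedComponentsWithStats(hi.astype(np.uint8))
for i in range(1,n):
    if st[i,4]>80: print(c[i].round(),np.median(P[l==i],axis=0).round(4),rect(d,l==i,.052))
plan((493,-280,125,87))
E
```

```text
hs z 57.9 ((506.46380615234375, 306.84564208984375), (69.12397003173828, 44.149356842041016), 87.64759063720703) [[484.6 275.3  46. ]
 [528.2 339.7  61.4]]
hs {'c': (526.7, 305.7), 'size': (68.1, 3.7), 'long_deg': 87.6}
[399. 199.] [ 0.5581 -0.2744  0.0545] {'c': (558.8, -275.0), 'size': (49.1, 47.1), 'long_deg': 114.5}
[402. 234.] [ 0.4932 -0.2786  0.0506] {'c': (493.1, -277.7), 'size': (50.2, 24.1), 'long_deg': 86.6}
[407. 269.] [ 0.4293 -0.2855  0.0506] {'c': (428.9, -284.3), 'size': (53.7, 52.0), 'long_deg': 90.9}
t 23.98 grasp pt [496.1  66.2 144.6] yaw -2.4 open 68.7 gf 0.0 F [-0.   0.   0.2] q6 0.15
(493, -280, 125) [-346.    11.7   19.6] [-0.    -0.    -1.561]
```

View pics/t3.png

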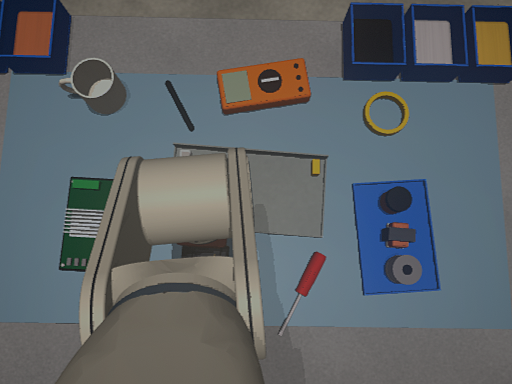

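The heat sink's visible end at (62–110,225) lies on the pad, and the three parts stand upright in the blue tray at (399,199), (402,234) and (407,269). The heat sink works out at about (506,285), which is within 2 mm of the pad centre. Now I'll return the jar.

Call:
{"method": "move_arm", "body": {"targets": [-35,-6,0,0,0,-0.17,-70,-12,0,0,0,-0.34,-105,-18,0,0,0,-0.51,-145,-24,0,0,0,-0.68,-185,-30,0,0,0,-0.85,-225,-36,0,0,0,-1.02,-265,-42,0,0,0,-1.19,-305,-46,5,0,0,-1.36,-335,-50,20,0,0,-1.52,-344,-54,30,0,0,-1.561]}}

```text
clock: 25.22
ee_pos: [0.4294, -0.2751, 0.1751]
tool_rot: [[-0.999, 0.047, 0.001], [0.047, 0.999, -0.0], [-0.001, -0.0, -1.0]]
contact_force: [-1.1, 0.8, 0.0]
opening: 0.0686
grip_force: 0.0
```

Call:
{"method": "move_arm", "body": {"targets": [0,0,0,0,0,0,0,0,0,0,0,0]}}

```text
clock: 25.48
ee_pos: [0.4292, -0.2736, 0.1758]
tool_rot: [[-0.999, 0.049, 0.0], [0.049, 0.999, 0.0], [-0.0, 0.0, -1.0]]
contact_force: [0.0, 0.1, -0.4]
opening: 0.0691
grip_force: 0.0
```

```bash
python3 - <<'E'
from h import *
plan((558.6,-275.2,32,87.3))
E
```

```text
t 25.48 grasp pt [ 429.3 -273.6  114.8] yaw 87.2 open 69.1 gf 0.0 F [ 0.   0.1 -0.4] q6 -2.11
(558.6, -275.2, 32) [-129.3    4.8   82.8] [ 0.     0.    -0.002]
```

I got the sign of the sideways shift wrong, so the gripper is above the spool instead. I'll return the spool first.

Call:
{"method": "move_arm", "body": {"targets": [0,-6,0,0,0,0,0,-11,20,0,0,0,0,-11,20,0,0,0]}}

```text
clock: 25.85
ee_pos: [0.4278, -0.2852, 0.1551]
tool_rot: [[-0.999, 0.05, -0.001], [0.05, 0.999, 0.001], [0.001, 0.001, -1.0]]
contact_force: [0.5, -1.0, 1.1]
opening: 0.0689
grip_force: 0.0
```

```bash
python3 - <<'E'
from h import *
plan((429,-285,29,87.3))
E
```

```text
t 25.85 grasp pt [ 427.7 -285.2   94.1] yaw 87.1 open 68.9 gf 0.0 F [ 0.5 -1.   1.1] q6 -2.13
(429, -285, 29) [-1.3  0.2 65.1] [ 0.001 -0.001 -0.003]
```

Call:
{"method": "move_arm", "body": {"targets": [0,0,25,0,0,0,0,0,50,0,0,0,0,0,65,0,0,0,0,0,65,0,0,0,0,0,65,0,0,0]}}

```text
clock: 26.48
ee_pos: [0.4284, -0.2857, 0.0912]
tool_rot: [[-0.999, 0.05, 0.001], [0.05, 0.999, -0.001], [-0.001, -0.0, -1.0]]
contact_force: [0.5, 0.4, 0.5]
opening: 0.0688
grip_force: 0.0
```

Call:
{"method": "move_arm", "body": {"targets": [0,0,0,0,0,0,0,0,0,0,0,0,0,0,0,0,0,0,0,0,0,0,0,0], "grip": 255, "force": 30}}

```text
clock: 26.98
ee_pos: [0.4283, -0.2857, 0.0912]
tool_rot: [[-0.999, 0.05, 0.001], [0.05, 0.999, -0.0], [-0.001, -0.0, -1.0]]
contact_force: [-0.0, 1.1, 7.1]
opening: 0.0534
grip_force: 30.0
```

```bash
python3 - <<'E'
from h import *
plan((528.8,-71.8,110,87.3))
E
```

```text
t 26.98 grasp pt [ 428.3 -285.7   30.2] yaw 87.1 open 53.4 gf 30.0 F [-0.   1.1  7.1] q6 -2.13
(528.8, -71.8, 110) [-89.8 218.6 -79.9] [-0.     0.001 -0.003]
```

Call:
{"method": "move_arm", "body": {"targets": [0,0,-20,0,0,0,0,0,-50,0,0,0,0,0,-80,0,0,0,-15,36,-80,0,0,0,-33,80,-80,0,0,0,-51,124,-80,0,0,0,-69,168,-80,0,0,0,-82,200,-80,0,0,0,-90,219,-80,0,0,0,-90,219,-80,0,0,0]}}

```text
clock: 28.22
ee_pos: [0.529, -0.0705, 0.1704]
tool_rot: [[-0.999, 0.048, -0.0], [0.048, 0.999, -0.0], [0.0, -0.0, -1.0]]
contact_force: [0.2, 0.1, -1.6]
opening: 0.0541
grip_force: 30.0
```

```bash
python3 - <<'E'
from h import *
plan((528.8,-71.8,31,87.3))
E
```

```text
t 28.23 grasp pt [529.  -70.5 109.4] yaw 87.3 open 54.1 gf 30.0 F [ 0.2  0.1 -1.6] q6 -1.68
(528.8, -71.8, 31) [ 0.1 -1.3 78.4] [-0.    -0.    -0.001]
```

Call:
{"method": "move_arm", "body": {"targets": [0,-1,30,0,0,0,0,-1,58,0,0,0,0,-1,73,0,0,0,0,-1,78,0,0,0,0,-1,79,0,0,0,0,-1,79,0,0,0]}}

```text
clock: 28.98
ee_pos: [0.5292, -0.0724, 0.0922]
tool_rot: [[-0.999, 0.05, 0.001], [0.05, 0.999, -0.0], [-0.001, -0.0, -1.0]]
contact_force: [-0.3, 0.8, -1.4]
opening: 0.0535
grip_force: 30.0
```

Call:
{"method": "move_arm", "body": {"targets": [0,0,0,0,0,0,0,0,0,0,0,0,0,0,0,0,0,0,0,0,-20,0,0,0,0,0,-60,0,0,0,0,0,-80,0,0,0,0,0,-80,0,0,0], "grip": 55}}

```text
clock: 29.85
ee_pos: [0.5297, -0.0724, 0.173]
tool_rot: [[-0.999, 0.05, 0.004], [0.05, 0.999, -0.001], [-0.004, -0.0, -1.0]]
contact_force: [0.4, -0.5, -0.4]
opening: 0.0689
grip_force: 0.0
```

```bash
python3 - <<'E'
from h import *
plan((493.5,-278.8,110,86.4))
E
```

```text
t 29.85 grasp pt [529.9 -72.4 112. ] yaw 87.1 open 68.9 gf 0.0 F [ 0.4 -0.5 -0.4] q6 -1.68
(493.5, -278.8, 110) [  25.9 -207.9    2. ] [-0.     0.004  0.013]
```

Call:
{"method": "move_arm", "body": {"targets": [5,-40,0,0,0,0.013,11,-90,0,0,0,0.013,18,-145,0,0,0,0.013,24,-190,0,0,0,0.013,26,-208,0,0,0,0.013,26,-208,15,0,0,0.013,26,-208,20,0,0,0.013,26,-208,20,0,0,0.013]}}

```text
clock: 30.85
ee_pos: [0.4922, -0.2771, 0.1505]
tool_rot: [[-0.998, 0.061, -0.002], [0.061, 0.998, 0.001], [0.002, 0.001, -1.0]]
contact_force: [0.1, -0.1, 0.3]
opening: 0.0689
grip_force: 0.0
```

```bash
python3 - <<'E'
from h import *
plan((493.5,-278.8,30,86.4))
E
```

```text
t 30.85 grasp pt [ 492.1 -277.    89.5] yaw 86.5 open 68.9 gf 0.0 F [ 0.1 -0.1  0.3] q6 -2.04
(493.5, -278.8, 30) [-1.5 -1.7 59.5] [ 0.001 -0.002  0.002]
```

Call:
{"method": "move_arm", "body": {"targets": [-1,-2,25,0,0,0,-1,-2,45,0,0,0,-1,-2,60,0,0,0,-1,-2,60,0,0,0,-1,-2,60,0,0,0]}}

```text
clock: 31.48
ee_pos: [0.4935, -0.2808, 0.0918]
tool_rot: [[-0.998, 0.063, 0.0], [0.063, 0.998, -0.0], [-0.0, -0.0, -1.0]]
contact_force: [0.1, -0.4, -0.6]
opening: 0.0688
grip_force: 0.0
```

Call:
{"method": "move_arm", "body": {"targets": [0,0,0,0,0,0,0,0,0,0,0,0,0,0,0,0,0,0,0,0,0,0,0,0], "grip": 255, "force": 35}}

```text
clock: 31.98
ee_pos: [0.4935, -0.2807, 0.0921]
tool_rot: [[-0.998, 0.063, 0.0], [0.063, 0.998, 0.0], [-0.0, 0.0, -1.0]]
contact_force: [-0.2, 3.3, 6.2]
opening: 0.0495
grip_force: 35.0
```

```bash
python3 - <<'E'
from h import *
plan((535.8,10.7,110,86.5))
E
```

```text
t 31.98 grasp pt [ 493.5 -280.7   31.1] yaw 86.4 open 49.5 gf 35.0 F [-0.2  3.3  6.2] q6 -2.05
(535.8, 10.7, 110) [-23.9 293.5 -78.9] [ 0.     0.    -0.002]
```

Call:
{"method": "move_arm", "body": {"targets": [0,0,-20,0,0,0,0,0,-50,0,0,0,0,0,-79,0,0,0,-4,45,-79,0,0,0,-9,100,-79,0,0,0,-14,155,-79,0,0,0,-18,210,-79,0,0,0,-22,260,-79,0,0,0,-24,293,-79,0,0,0,-24,293,-79,0,0,0]}}

```text
clock: 33.22
ee_pos: [0.5358, 0.012, 0.1713]
tool_rot: [[-0.998, 0.059, 0.001], [0.059, 0.998, -0.0], [-0.001, 0.0, -1.0]]
contact_force: [-0.2, -0.2, -3.4]
opening: 0.0499
grip_force: 35.0
```

```bash
python3 - <<'E'
from h import *
plan((535.8,10.7,31.5,86.8))
E
```

```text
t 33.23 grasp pt [535.9  12.  110.3] yaw 86.6 open 49.9 gf 35.0 F [-0.2 -0.2 -3.4] q6 -1.51
(535.8, 10.7, 31.5) [-0.  -1.3 78.8] [ 0.     0.001 -0.004]
```

Call:
{"method": "move_arm", "body": {"targets": [0,0,30,0,0,0,0,0,58,0,0,0,0,0,73,0,0,0,0,0,78,0,0,0,0,0,79,0,0,0,0,0,79,0,0,0]}}

```text
clock: 33.98
ee_pos: [0.5361, 0.01, 0.0922]
tool_rot: [[-0.998, 0.063, 0.001], [0.063, 0.998, -0.0], [-0.001, 0.0, -1.0]]
contact_force: [0.5, -0.6, -3.1]
opening: 0.0501
grip_force: 35.0
```

Call:
{"method": "move_arm", "body": {"targets": [0,0,0,0,0,0,0,0,0,0,0,0,0,0,0,0,0,0,0,0,-20,0,0,0,0,0,-60,0,0,0,0,0,-80,0,0,0,0,0,-80,0,0,0], "grip": 55}}

```text
clock: 34.85
ee_pos: [0.5366, 0.0102, 0.173]
tool_rot: [[-0.998, 0.063, 0.004], [0.063, 0.998, -0.0], [-0.004, 0.0, -1.0]]
contact_force: [-0.9, 0.1, 0.0]
opening: 0.0689
grip_force: 0.0
```

```bash
python3 - <<'E'
from h import *
plan((558.6,-275.3,112,87))
E
```

```text
t 34.85 grasp pt [536.8  10.2 112. ] yaw 86.4 open 68.9 gf 0.0 F [-0.9  0.1  0. ] q6 -1.51
(558.6, -275.3, 112) [-3.990e+01 -2.835e+02  1.000e-01] [ 0.     0.004 -0.01 ]
```

Call:
{"method": "move_arm", "body": {"targets": [-6,-45,0,0,0,-0.01,-14,-100,0,0,0,-0.01,-22,-155,0,0,0,-0.01,-30,-210,0,0,0,-0.01,-37,-260,0,0,0,-0.01,-40,-283,0,0,0,-0.01,-40,-283,10,0,0,-0.01,-40,-283,18,0,0,-0.01,-40,-283,18,0,0,-0.01]}}

```text
clock: 35.98
ee_pos: [0.5572, -0.2728, 0.1522]
tool_rot: [[-0.999, 0.051, -0.003], [0.051, 0.999, 0.001], [0.003, 0.001, -1.0]]
contact_force: [-1.0, 0.3, -0.2]
opening: 0.0689
grip_force: 0.0
```

```bash
python3 - <<'E'
from h import *
plan((558.6,-275.3,33,87))
E
```

```text
t 35.98 grasp pt [ 557.  -272.7   91.2] yaw 87.1 open 68.9 gf 0.0 F [-1.   0.3 -0.2] q6 -1.99
(558.6, -275.3, 33) [-1.7 -2.5 58.2] [ 0.001 -0.003  0.001]
```

Call:
{"method": "move_arm", "body": {"targets": [-1,-2,25,0,0,0,-1,-2,45,0,0,0,-1,-2,58,0,0,0,-1,-2,58,0,0,0,-1,-2,58,0,0,0]}}

```text
clock: 36.6
ee_pos: [0.559, -0.277, 0.096]
tool_rot: [[-0.999, 0.053, 0.001], [0.053, 0.999, -0.0], [-0.001, -0.0, -1.0]]
contact_force: [-0.3, -0.0, -0.1]
opening: 0.0689
grip_force: 0.0
```

Call:
{"method": "move_arm", "body": {"targets": [0,0,0,0,0,0,0,0,0,0,0,0,0,0,0,0,0,0,0,0,0,0,0,0], "grip": 255, "force": 30}}

```text
clock: 37.1
ee_pos: [0.5589, -0.2769, 0.096]
tool_rot: [[-0.999, 0.053, 0.0], [0.053, 0.999, -0.0], [-0.001, -0.0, -1.0]]
contact_force: [-1.6, 1.3, 5.7]
opening: 0.0476
grip_force: 30.0
```

```bash
python3 - <<'E'
from h import *
plan((541.2,94,115,87.3))
E
```

```text
t 37.1 grasp pt [ 558.9 -276.9   35. ] yaw 87.0 open 47.6 gf 30.0 F [-1.6  1.3  5.7] q6 -2.0
(541.2, 94, 115) [ 37.2 369.4 -80. ] [-0.     0.001 -0.006]
```

Call:
{"method": "move_arm", "body": {"targets": [0,0,-20,0,0,0,0,0,-50,0,0,0,0,10,-83,0,0,0,5,60,-83,0,0,0,11,115,-83,0,0,0,17,170,-83,0,0,0,22,225,-83,0,0,0,28,280,-83,0,0,0,33,330,-83,0,0,0,37,360,-83,0,0,0]}}

```text
clock: 38.35
ee_pos: [0.5405, 0.0868, 0.1796]
tool_rot: [[-0.999, 0.051, 0.001], [0.051, 0.999, 0.0], [-0.001, 0.0, -1.0]]
contact_force: [-0.3, -0.1, -0.9]
opening: 0.0474
grip_force: 30.0
```

Call:
{"method": "move_arm", "body": {"targets": [0,6,0,0,0,0,0,9,0,0,0,0,0,9,0,0,0,0]}}

```text
clock: 38.72
ee_pos: [0.5414, 0.0927, 0.1788]
tool_rot: [[-0.999, 0.054, 0.0], [0.054, 0.999, -0.0], [-0.0, -0.0, -1.0]]
contact_force: [0.1, -0.9, -2.5]
opening: 0.0476
grip_force: 30.0
```

```bash
python3 - <<'E'
from h import *
plan((541.2,94,35.5,87.3))
E
```

```text
t 38.73 grasp pt [541.4  92.7 117.8] yaw 86.9 open 47.6 gf 30.0 F [ 0.1 -0.9 -2.5] q6 -1.37
(541.2, 94, 35.5) [ 0.3  1.3 82.3] [-0.     0.    -0.007]
```

Lower, release, lift, then move off to the right for a final look.

Call:
{"method": "move_arm", "body": {"targets": [0,0,30,0,0,0,0,0,60,0,0,0,0,0,76,0,0,0,0,0,81,0,0,0,0,0,83,0,0,0,0,0,83,0,0,0]}}

```text
clock: 39.48
ee_pos: [0.5418, 0.0935, 0.0964]
tool_rot: [[-0.999, 0.053, 0.001], [0.053, 0.999, 0.0], [-0.001, 0.0, -1.0]]
contact_force: [0.4, -0.7, -1.7]
opening: 0.0473
grip_force: 30.0
```

Call:
{"method": "move_arm", "body": {"targets": [0,0,0,0,0,0,0,0,0,0,0,0,0,0,0,0,0,0,0,0,-20,0,0,0,0,0,-60,0,0,0,0,0,-110,0,0,0,0,0,-140,0,0,0,0,0,-140,0,0,0], "grip": 55}}

```text
clock: 40.48
ee_pos: [0.5425, 0.0938, 0.238]
tool_rot: [[-0.999, 0.053, 0.005], [0.053, 0.999, 0.001], [-0.005, 0.001, -1.0]]
contact_force: [-0.4, -1.5, -0.8]
opening: 0.0686
grip_force: 0.0
```

Call:
{"method": "move_arm", "body": {"targets": [10,-50,0,0,0,0,20,-105,0,0,0,0,30,-160,0,0,0,0,40,-215,0,0,0,0,45,-270,0,0,0,0,45,-325,0,0,0,0,45,-370,0,0,0,0,45,-390,0,0,0,0,45,-390,0,0,0,0]}}

```text
clock: 41.6
ee_pos: [0.4752, -0.2938, 0.2345]
tool_rot: [[-0.999, 0.055, -0.001], [0.055, 0.999, 0.001], [0.001, 0.001, -1.0]]
contact_force: [-0.3, 0.8, 0.2]
opening: 0.0687
grip_force: 0.0
```

```bash
python3 - <<'E'
from h import *
d=eyes.snapshot("top"); cv2.imwrite("pics/t4.png",d["image"][:,:,::-1])
im=d["image"].astype(int); P=cloud(d);z=P[...,2]; v,u=np.mgrid[:384,:512]
box=lambda a,b,c,e:(u>a)&(u<b)&(v>c)&(v<e); sat=im.max(2)-im.min(2)
for n,m,h in [("jar",box(182,222,188,225)&(z>.044),.054),("core",box(228,265,200,220)&(z>.0465)&(sat<40),.05),("spool",box(270,310,195,235)&(z>.043),.05),("relay",box(178,192,148,168)&(z>.02),.03),("cap",box(308,324,156,178)&(z>.017),.026)]: print(n,rect(d,m,h),np.median(z[m]).round(4))
m=box(60,145,200,260)&(z>.045)&(z<.075); p=P[m][:,:2]*1000
print("hs",np.median(P[m][:,2]).round(4),cv2.minAreaRect(p.astype(np.float32)),np.percentile(p,[2,98],axis=0).mean(0).round(1))
plan()
E
```

```text
jar {'c': (541.2, 92.8), 'size': (46.6, 46.4), 'long_deg': 1.1} 0.0544
core {'c': (535.4, 9.8), 'size': (49.7, 24.2), 'long_deg': 86.0} 0.0505
spool {'c': (528.9, -73.5), 'size': (52.4, 52.2), 'long_deg': 0.4} 0.0506
relay {'c': (636.6, 130.9), 'size': (27.9, 23.3), 'long_deg': 1.1} 0.0304
cap {'c': (623.6, -123.5), 'size': (30.3, 13.7), 'long_deg': 179.6} 0.026
hs 0.0579 ((505.5877685546875, 285.9610290527344), (110.92646789550781, 44.16421890258789), 87.94205474853516) [505.6 285.1]
t 41.65 grasp pt [ 475.1 -292.7  173.6] yaw 86.9 open 69.0 gf 0.0 F [-0.4 -0.2 -0.3] q6 -2.09
```

View pics/t4.png

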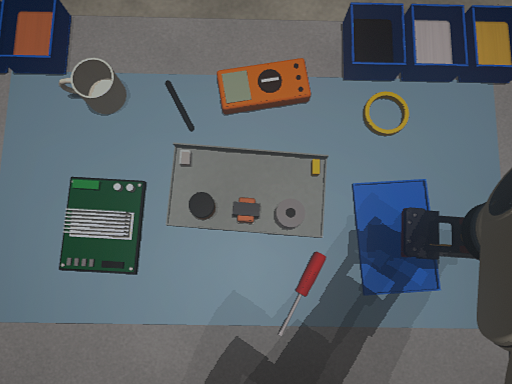

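The final view shows the heat sink on the pad (99,224), and the jar (201,206), transformer (246,209) and spool (289,214) back in place within 2 mm. The relay and capacitor have not moved, and the gripper is clear of everything.

```bash
python3 -c "
from rig import manip; print(manip.hand_in())"
```

```text
the job is handed in; nothing more can be done
None
```

I handed the job in at about 42 s of the 128 s allowed; no verdict came back. By the last top view, the heat sink is fins up within about 1 mm of the pad's middle, the spool, jar and transformer are upright within about 2 mm of their starts, and the relay and capacitor are unmoved.

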